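# Repack a sorbent column and close its camlock coupling

### The arm

A 7-joint arm with a two-finger parallel gripper is mounted at the origin on the work surface. World frame = base frame: x ahead of the robot, y to its left, z up, the work surface at z = 0. Lengths are in mm, angles in rad, forces in N, time in s.
With the tool pointing down it reaches from about 400 to 850 mm from the base axis. Payload 6.9 kg.
Tool frame: the origin (TCP) lies at the very end of the fingers, on their centre line; the grasp point (between the pads) lies 19 mm behind it; z points along the fingers, y is the direction in which the jaws open and shut (so a half turn about z gives the same grasp; the last joint's range is limited). The gripper opens to 85 mm and grips with 20 to 120 N. Pads are 22 mm wide; open, the fingers measure 114 mm over their backs; the gripper's body (76 mm by 85 mm) begins 54 mm behind the grasp point. The pads swing forward as they close: fully open they stand 13 mm farther back than shut.
Start: joints at [1.393, 0.507, -0.238, 1.5, 0.126, 1.149, -0.155], TCP at [174.974, -599.996, 231.275] pointing down, gripper open.
Joint ranges: [-3.08, 3.08], [-0.24, 2.05], [-1.43, 1.35], [0, 2.5], [-1.52, 4.66], [0.17, 1.96], [-2.89, 2.89]. Speed limits (rad/s): [2.39, 2.39, 3.14, 3.14, 3.14, 3.14, 3.14].

### API

Orientations are given as a rotation vector (axis times angle).
In Python, from rig import env gives the robot as it stands. Calls block until the motion is done:
- env.move_pose(position, orientation): joint-space move of the TCP to a pose.
- env.servo_line(position, attitude=None, speed=150, force_limit=None): straight line of the TCP; attitude=None keeps the orientation; speed is the mean speed in mm/s. With force_limit (N) it stops when the force on the tool has changed by that much, and returns True; else False.
- env.goto_joints(angles): joint-space move.
- env.let_go() and env.close_gripper(strength=None): open the fingers fully, or close them until they stop; strength is the grip in N (None keeps the last).
- env.dwell(seconds).
- env.inverse_kinematics(position, orientation): joint angles nearest the present ones, or None.
- env.get_obs(): the state.
- env.snapshot(name): name is "scene" or "top" or "wrist"; returns a dict with "img" (384x512x3 uint8, blue, green, red), "depth" (384x512 float32, mm along the optical axis (not along the pixel's ray), 0 where there is no reading), "fovy" (degrees; the focal length in pixels is half the picture's height over the tangent of half this angle, whatever the lens; pixels are square), "cx", "cy" (the principal point, pixels), "rvec" (rotation vector, rad) and "tvec" (3), from world to camera coordinates, as OpenCV has them. Camera axes: x right, y down, z forward; pixel columns grow to the right and rows downward; lengths in mm; the calibration is good to about 2 mm. A picture is of the moment at which its call begins.
A pose or a line that the arm cannot do raises env.MotionError and nothing moves.
- env.hand_in(): hands the job in, once; it reports no verdict.
The state is a dict: "t": time; "joints": joint angles; "joint_velocities": joint speeds; "tau": joint torques, N m; "tool_pos": TCP position; "ee_rot": TCP orientation; "force": force on the tool from outside, world axes, zero at the start; "moment": the same for the moment, N m; "gripper_width": finger opening in mm.
Only numpy, scipy, OpenCV 4.12 (cv2) and the standard library are available. Lean on these libraries where they do the work, as an engineer would, in place of code of your own. Each camera call takes 0.05 s, during which the arm holds its last target. There are 200 camera calls.

### The job

Load every white sorbent plug on the bench into the upright steel column, and with the tamping rod press them down firmly until the support plate under them bottoms out; then put the rod back upright in its stand. Push the coupling, cam arms still up, fully home on the column's grooved mouth against its stiff rubber collar, and swing its two cam arms fully down, one after the other. Leave the other things on the bench where they are.

Things in the scene. Friction and masses are not known exactly. Their poses are not given: they have to be found in the camera images.
- column: fixed upright steel tube on a 70 x 70 x 8 mm base plate. Origin: centre of its underside, on the bench, z up. Mouth 123 mm up; straight bore 25.6 mm in diameter. Outside 46 mm in diameter up to 84 mm; above that the adaptor, 40 mm in diameter, with a 33 mm groove all round from 100 to 117 mm and a lip from 117 to 123 mm
- column_mouth (a point): centre of the column's open mouth, 123 mm above the bench. With the coupling fully home on the column, the coupling's origin lies 33 mm below this point (90 mm above the bench), on the same axis, at any yaw
- support_plate (a joint): white plate in the bore, under the plugs; slides down stiffly (about 8 N) and stays where pushed; the plugs' weight does not move it. 0 = highest, its top 79 mm below the mouth; 0.024 m = bottomed out, its top 103 mm below the mouth. Starts between 0 and 0.008
- seal_collar (a joint): black rubber collar, 50 mm outside diameter, 6 mm thick, round the column below the groove; the coupling's lower rim lands on it. 0 = up, its top 95 mm above the bench; 0.005 m = pressed home on the shoulder, its top at 90 mm. Takes about 6 N to press (more than the coupling's weight) and stays where pushed
- rod_stand: fixed black stand: base plate 70 x 70 x 8 mm and an upright socket of 24 mm bore and 36 mm outside diameter, open at the top 50 mm above the bench, its floor 8 mm above the bench. Origin: centre of its underside
- rod: tamping rod standing foot down in the stand, 140 mm long, 150 g: steel foot 18 mm in diameter and 12 mm high, shaft 12 mm in diameter, black round handle 20 mm in diameter from 96 to 140 mm above the foot. Origin: centre of the foot's underside, z along the rod to the handle
- coupling: loose aluminium camlock coupling, 250 g, standing open end down: round skirt 54 mm in diameter, bore 44 mm, 34.5 mm deep, top at 40.5 mm; on it a square boss 26 x 26 mm up to 62.5 mm to hold it by (on the faces across its x axis, clear of the arms). Origin: centre of the lower rim, z up. The cam arms are hinged at y = +30 mm (cam_a) and -30 mm (cam_b), 22 mm up, on axes parallel to x
- cam_a (a joint): brass cam arm on the coupling's +y side, 14 mm wide, 7 mm thick, 61 mm long from its hinge. 0 = up: points outward and up, 2.2 rad from hanging; grows as it swings outward and down; 2.2 rad = fully down, hanging beside the column. Stays where left; takes about 0.06 N m. Starts between 0 and 0.25. Its nose enters the groove fully only when the coupling is home
- cam_b (a joint): the same arm on the coupling's -y side; same values
- cam_a_tip (a point): middle of cam_a near its free end, 52 mm from its hinge
- cam_b_tip (a point): middle of cam_b near its free end, 52 mm from its hinge
- plug1: white ceramic sorbent plug, a plain cylinder 22 mm in diameter and 20 mm tall with 1.5 mm chamfers, standing upright on the bench; 30 g. Origin: centre of its underside, z up along its axis. Two to four plugs are present; absent ones read None from the start and stay so
- plug2: white ceramic sorbent plug, a plain cylinder 22 mm in diameter and 20 mm tall with 1.5 mm chamfers, standing upright on the bench; 30 g. Origin: centre of its underside, z up along its axis. Two to four plugs are present; absent ones read None from the start and stay so
- plug3: white ceramic sorbent plug, a plain cylinder 22 mm in diameter and 20 mm tall with 1.5 mm chamfers, standing upright on the bench; 30 g. Origin: centre of its underside, z up along its axis. Two to four plugs are present; absent ones read None from the start and stay so
- plug4: white ceramic sorbent plug, a plain cylinder 22 mm in diameter and 20 mm tall with 1.5 mm chamfers, standing upright on the bench; 30 g. Origin: centre of its underside, z up along its axis. Two to four plugs are present; absent ones read None from the start and stay so
- beaker: glass beaker 60 mm wide, 80 mm tall, loose on the bench; not part of the job, leave it alone
- jar: white jar with a lid, 52 mm wide, 60 mm tall, loose on the bench; not part of the job, leave it alone
- vial_jar: white jar with a lid, 44 mm wide, 50 mm tall, loose on the bench; not part of the job, leave it alone
- spare_flange: steel ring 70 mm wide, 10 mm thick, lying flat, loose on the bench; not part of the job, leave it alone
- wrench: wrench 150 mm long, lying, loose on the bench; not part of the job, leave it alone
- driver: screwdriver 160 mm long, lying, loose on the bench; not part of the job, leave it alone
- fitting: small brass fitting, 24 mm wide, 28 mm tall, loose on the bench; not part of the job, leave it alone

How it is judged (in metres and radians):
On the way, in this order (a step that is already met when the one before it is completed fails the run):
1. the tamping rod is down in the column's bore (horizontal distance between rod and column below 0.008 m and z of rod in the frame of column below 0.112 m), for 0.1 s.
2. all plugs are in the column and the support plate has bottomed out (horizontal distance between each of plug1, plug2, plug3, plug4 and column below 0.005 m and z of each of plug1, plug2, plug3, plug4 in the frame of column below 0.086 m and value of joint support_plate above 0.0222 m), for 0.2 s.
3. the rod is back in its stand and the coupling is fully home on the column with both cam arms still up (z of coupling in the frame of column between 0.086 and 0.092 m and horizontal distance between coupling and column below 0.005 m and angle between coupling's own z axis and vertical below 0.07 rad and horizontal distance between rod and rod_stand below 0.007 m and z of rod in the frame of rod_stand below 0.012 m and angle between rod's own z axis and vertical below 0.2 rad and value of joint each of cam_a, cam_b below 1 rad), for 0.2 s.
4. one cam arm is fully down, the other still up (((value of joint cam_a above 2 rad and value of joint cam_b below 1.2 rad) or (value of joint cam_b above 2 rad and value of joint cam_a below 1.2 rad))), for 0.2 s.
5. both cam arms are fully down (value of joint each of cam_a, cam_b above 2 rad), for 0.2 s.
At the end, for the whole second after the job is handed in: All present plugs are inside the column (within 5 mm of its axis), the support plate is bottomed out to within 1.8 mm, the coupling is home on the column (within 2 mm in height, upright, 5 mm off-axis at most), both cam arms are at 2.0 rad or more, the rod stands in its stand, and all is at rest (all of step 2 and all of step 5 and z of coupling in the frame of column between 0.086 and 0.092 m and horizontal distance between coupling and column below 0.005 m and angle between coupling's own z axis and vertical below 0.07 rad and horizontal distance between rod and rod_stand below 0.007 m and z of rod in the frame of rod_stand below 0.012 m and angle between rod's own z axis and vertical below 0.2 rad and linear speed of each of coupling, rod below 0.02 m/s); the robot touches nothing.
It fails at once if another thing on the bench is moved more than 5 cm (distance of any of beaker, jar, vial_jar, spare_flange, wrench, driver, fitting from where it was at the start of the episode above 0.05 m).
Of plug1, plug2, plug3, plug4 only 2 to 4 are there at a start; the rules pass over those that are not, and their reading is None.
At some moment in a run one of coupling, plug1, plug2, plug3, plug4 may be knocked a few centimetres aside while the robot is not near it.
It also fails if it takes over 208 s, if anything falls off the work surface, if the arm or the gripper's body presses on something with over 40 N, if the wrist force passes 120 N, or if a joint passes its speed limit or range.

## Working session

There is one attempt and no reset: what is moved stays moved. The work goes in short steps, each a Python script; the robot and the scene stay as the last script left them, time stands still between calls to the robot, and variables do not carry over. Pictures are saved under pics/ and viewed, about 12 in all and at most 16, crops included, and the job is handed in when it is done.

```bash
mkdir -p pics; ls; cat > h.py <<'E'
import numpy as np, cv2
from rig import env
from scipy.spatial.transform import Rotation as R
def cam(s):
    f=s["img"].shape[0]/2/np.tan(np.radians(s["fovy"])/2)
    return f,R.from_rotvec(np.ravel(s["rvec"])).as_matrix(),np.ravel(s["tvec"])
def cloud(s):
    f,M,t=cam(s); d=s["depth"]; v,u=np.mgrid[:d.shape[0],:d.shape[1]]
    p=np.stack([(u-s["cx"])/f*d,(v-s["cy"])/f*d,d],-1)
    return (p-t)@M   # M^T (p-t)
def ray(s,u,v,z):
    f,M,t=cam(s); d=np.array([(u-s["cx"])/f,(v-s["cy"])/f,1])@M; c=-t@M
    return c+d*(z-c[2])/d[2]
def save(n,im): cv2.imwrite(f"pics/{n}.png",im)
E
python3 - <<'E'
from h import *
import pickle
for n in("scene","top"):
    s=env.snapshot(n); save(n,s["img"]); pickle.dump(s,open(n+".pkl","wb"))
    f,M,t=cam(s); print(n,f,s["cx"],s["cy"],-t@M,M[2])
o=env.get_obs();print(o)
E
```

```text
pics
scene 407.7540671767833 254.87350981776348 189.79005755332938 [1184.2559052   503.42710299  788.10356393] [-0.59242399 -0.45608916 -0.66409073]
top 378.77990311874237 254.1702314140305 187.57167511702812 [ 382.05870691   30.54375759 1096.53551253] [ 0.17396472 -0.01466721 -0.98464265]
{'t': 0.1, 'joints': array([ 1.39249483,  0.50824527, -0.23753467,  1.50101151,  0.12569787,
        1.14890529, -0.15483172]), 'joint_velocities': array([-7.82190904e-04, -9.29917712e-04,  7.32004532e-04, -3.50889553e-03,
        1.53918040e-03, -5.82912497e-05, -9.86484104e-05]), 'tau': array([-4.81945157e-03, -6.21834970e+01, -2.19440371e+00, -2.50202805e+01,
        1.25462929e-02,  7.83219963e-03, -1.03456778e-04]), 'tool_pos': array([ 174.8128565 , -599.59481996,  230.52935974]), 'ee_rot': array([-3.10847482e+00, -4.44046967e-01,  3.90307342e-04]), 'force': array([ 0.23222451, -0.27428158, -0.11176894]), 'moment': array([ 0.02488828, -0.00378475, -0.00542635]), 'gripper_width': 85.26015857972361}
```

```bash
ls pics; python3 -c "
import cv2,numpy as np
a=[cv2.imread(f'pics/{n}.png') for n in('scene','top')]
cv2.imwrite('pics/top15.png',cv2.resize(a[1],(800,600),interpolation=cv2.INTER_CUBIC))
cv2.imwrite('pics/sc15.png',cv2.resize(a[0],(800,600),interpolation=cv2.INTER_CUBIC))"
```

```text
scene.png
top.png
```

View pics/top15.png

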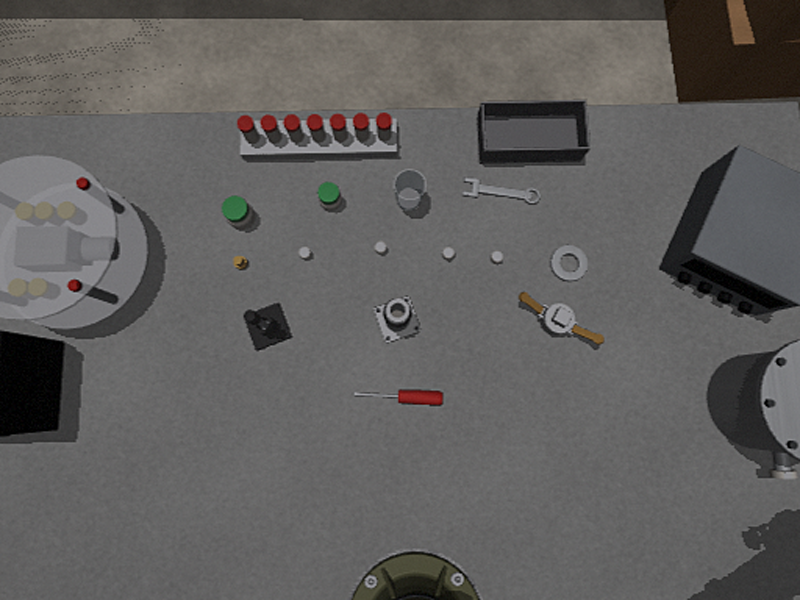

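View pics/sc15.png

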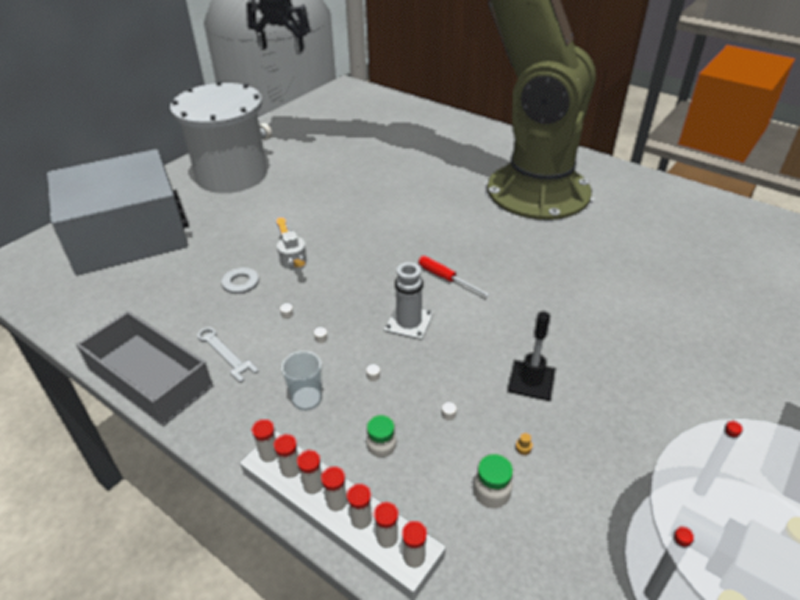

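The top picture (800x600) shows four plugs at (305,253), (380,247), (448,253) and (497,257). The column mouth is at (398,311), the rod handle near (250,316), the coupling boss at (562,315) with its arms running from (525,298) to (600,340). Next I convert these with the depth cloud.

```bash
python3 - <<'E'
from h import *
import pickle
s=pickle.load(open("top.pkl","rb")); c=pickle.load(open("scene.pkl","rb"))
P=cloud(s).reshape(-1,3); Q=cloud(c).reshape(-1,3)
k=.64
for n,u,v,z in [("p1",305,253,20),("p2",380,247,20),("p3",448,253,20),("p4",497,257,20),("col",398,311,123),("cpl",562,315,62.5),("stand",268,327,8),("rod",250,316,148)]:
    g=ray(s,u*k,v*k,z); print(n,g.round(1))
    for nm,X in(("top",P),("scene",Q)):
        m=(np.hypot(*(X[:,:2]-g[:2]).T)<(22 if n[0]=='p' else 35))&(abs(X[:,2]-z)<4)
        if m.sum(): 
            a=X[m]; print("   ",nm,m.sum(),a.mean(0).round(1),((a.min(0)+a.max(0))/2).round(1),np.ptp(a,axis=0).round(0))
for nm,X in(("top",P),("scene",Q)):
    m=(abs(X[:,0]-500)<20)&(abs(X[:,1])<300)&(abs(X[:,2])<10); print(nm,"bench z",np.median(X[m,2]))
im=cv2.resize(s["img"][170:250,140:400],None,fx=3,fy=3,interpolation=cv2.INTER_CUBIC);save("topcrop",im)
E
```

```text
p1 [652.2 184.6  20. ]
    top 38 [654.5 185.4  20.2] [655.3 185.1  20.3] [19. 18.  7.]
    scene 55 [656.7 188.3  19.5] [657.2 188.2  19.9] [22. 19.  8.]
p2 [660.6  44.4  20. ]
    top 42 [662.   43.9  20.2] [662.3  43.5  19.8] [22. 20.  7.]
    scene 47 [664.1  46.4  19.5] [664.   46.6  20. ] [22. 21.  8.]
p3 [646.2 -82.6  20. ]
    top 42 [648.3 -83.3  20.1] [648.1 -83.5  19.8] [21. 18.  7.]
    scene 41 [649.7 -80.3  19. ] [649.5 -80.6  19.5] [20. 19.  6.]
p4 [ 636.5 -174.    20. ]
    top 44 [ 638.6 -173.5   19.9] [ 639.2 -173.6   20.1] [21. 18.  8.]
    scene 38 [ 641.1 -170.5   19.6] [ 640.3 -170.7   19.4] [23. 20.  6.]
col [523.8  15.4 123. ]
    top 105 [526.5  16.8 123.2] [526.4  17.1 123.2] [37. 37.  7.]
    scene 93 [527.5  18.5 122.3] [526.2  17.8 122.4] [40. 42.  7.]
cpl [ 518.7 -275.3   62.5]
    top 85 [ 516.8 -276.4   62.8] [ 516.2 -276.3   62.5] [31. 33.  8.]
    scene 50 [ 518.3 -274.5   61.6] [ 517.4 -273.1   61.7] [30. 30.  6.]
stand [516.3 254.1   8. ]
    top 271 [512.8 249.3   8.2] [515.9 254.1   8. ] [67. 66.  8.]
    scene 245 [524.8 256.9   7.9] [516.9 254.    8.3] [68. 69.  7.]
rod [517.6 254.5 148. ]
    top 49 [519.  255.6 148.2] [519.6 255.6 148.4] [18. 18.  6.]
    scene 49 [521.8 258.3 147. ] [521.2 258.3 147. ] [19. 18.  6.]
top bench z 0.8142096213680998
scene bench z 0.009959010444191695
```

View pics/topcrop.png

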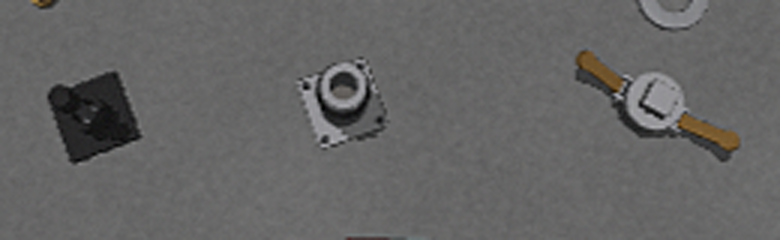

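The crop confirms the stand (foot plate near (95,117)), the column mouth at (343,88) and the coupling at (655,100) with arm ends at (583,60) and (735,140). First move: above the column for a close look with the wrist camera, then above the plugs with the same tool yaw.

```bash
cat >> h.py <<'E'
def rv(yaw=0): return (R.from_euler('z',yaw)*R.from_euler('x',np.pi)).as_rotvec()
def go(x,y,z,yaw=0): env.move_pose([x,y,z],rv(yaw))
def line(x,y,z,**k): return env.servo_line([x,y,z],**k)
def top_at(s,g,z,r,tol=3):
    X=cloud(s).reshape(-1,3); X=X[(np.hypot(*(X[:,:2]-np.array(g)[:2]).T)<r)&(abs(X[:,2]-z)<tol)]
    if len(X)<10: return None
    (c,ra)=cv2.minEnclosingCircle(X[:,:2].astype(np.float32)); 
    return np.round([len(X),*X.mean(0),*((X.min(0)+X.max(0))/2)[:2],*c,ra],1)
E
python3 - <<'E'
from h import *
import pickle
go(527,17.5,330)
s=env.snapshot("wrist"); pickle.dump(s,open("w0.pkl","wb")); save("w0",s["img"])
f,M,t=cam(s); print(f,-t@M,M[2],env.get_obs()["tool_pos"],env.get_obs()["t"])
print("col",top_at(s,(527,17.5),123,30)); print("base",top_at(s,(527,17.5),8,60))
go(655,45,200); s=env.snapshot("wrist"); save("w1",s["img"]); pickle.dump(s,open("w1.pkl","wb"))
print("p2",top_at(s,(662,45),20,25)); print("col",top_at(s,(527,17.5),123,30))
save("w01",np.hstack([cv2.imread("pics/w0.png"),s["img"]])[::,:])
cv2.imwrite("pics/w01.png",cv2.resize(cv2.imread("pics/w01.png"),(800,300),interpolation=cv2.INTER_AREA))
E
```

```text
341.6871553368343 [607.15786031  15.93761739 472.88915838] [-3.10636791e-01  7.05186084e-04 -9.50528425e-01] [527.10497217  16.55638468 329.77740551] 2.6917
col [681.  526.3  17.8 123.4 525.9  18.2 525.8  17.7  20. ]
base [1034.   541.6   16.6    8.4  525.9   18.3  525.8   18.1   48.2]
p2 [385.  662.7  45.8  20.3 662.3  45.8 662.2  46.1  11. ]
col [901.  531.7  18.6 123.1 528.9  17.9 526.2  17.9  20.5]
```

View pics/w01.png

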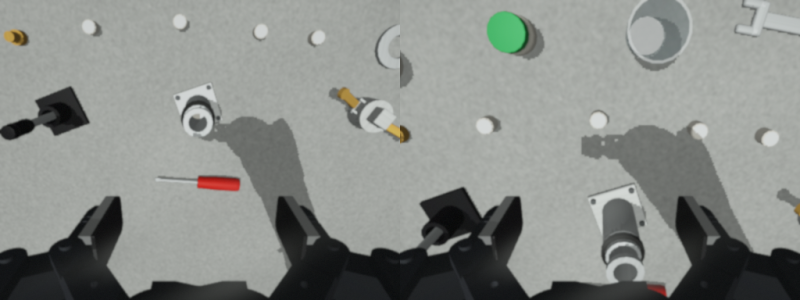

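Left half: column mouth at about (200,120) and the bench around it. Right half: plug 2 at (598,120). The wrist depth gives the column at (525.9, 17.9) and plug 2 at (662.2, 46). I pick plug 2 now.

```bash
cat >> h.py <<'E'
COL=np.array([526.0,17.9])
def pick_plug(g):
    go(g[0]-8,g[1],150); s=env.snapshot("wrist"); m=top_at(s,g,20,45); print("plug",m)
    if m is None: return False
    c=(m[4:6]+m[6:8])/2
    go(c[0],c[1],60); line(c[0],c[1],8,speed=60,force_limit=8); env.close_gripper(40)
    o=env.get_obs(); print("grip",o["gripper_width"],o["tool_pos"],o["t"])
    line(c[0],c[1],175,speed=200); return True
def drop_plug():
    go(*COL,160); env.dwell(.2); o=env.get_obs(); e=o["tool_pos"][:2]-COL; print("err",e)
    tgt=COL-e
    hit=line(*tgt,125,speed=40,force_limit=5); o=env.get_obs(); print("hit",hit,o["tool_pos"],o["force"],o["gripper_width"],o["t"])
    return hit
E
python3 - <<'E'
from h import *
print(pick_plug((662.2,46))); drop_plug()
E
```

```text
plug [518.  662.7  45.7  20.3 662.   45.8 662.2  45.7  10.9]
grip 19.976922855713223 [662.26903811  45.72564796   8.33364679] 5.9583
True
err [0.9171162  0.45403628]
hit False [525.25572499  17.54953614 125.20907309] [ 0.6525286  -0.42547608 -1.13274987] 20.018713534808136 8.7833
```

```bash
python3 - <<'E'
from h import *
env.let_go(); env.dwell(.3); line(*COL,200,speed=200)
s=env.snapshot("wrist"); save("w2",s["img"]); 
X=cloud(s).reshape(-1,3); m=np.hypot(*(X[:,:2]-COL).T)<11; print("bore z",np.percentile(X[m,2],[5,25,50,75,95]),m.sum())
print("p2 left?",top_at(s,(662,46),20,25))
print(pick_plug((648.5,-82))); drop_plug()
E
python3 -c "
import cv2;cv2.imwrite('pics/w2b.png',cv2.imread('pics/w2.png'))"
```

```text
bore z [ 60.60712479 274.89453446 275.8595557  277.17811477 279.83736456] 288
p2 left? None
plug [527.  648.9 -81.5  20.3 648.2 -81.7 648.2 -81.6  11. ]
grip 19.70878348892056 [648.34126878 -81.65510289   8.31078769] 13.125
True
err [ 0.77046943 -0.68063581]
hit False [525.37371021  18.65461816 125.19761185] [-0.60459514  0.44269782 -0.76807141] 19.410359655970698 16.0083
```

View pics/w2.png

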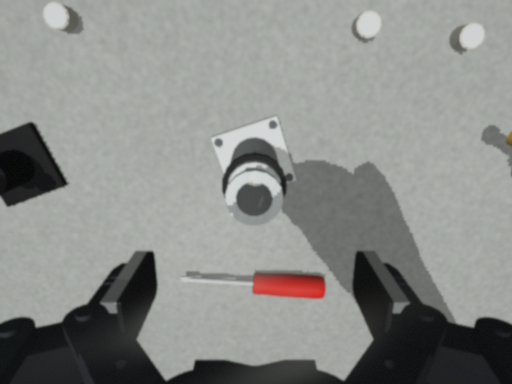

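The picture shows plug 2 gone from the bench and the bore dark at (255,198), so it went down. Plugs 1, 3 and 4 are at (57,15), (368,25) and (471,36). Next I release plug 3 and fetch the other two.

```bash
sed -i 's/tgt=COL-e/tgt=COL/' h.py; python3 - <<'E'
from h import *
def rel():
    env.let_go(); env.dwell(.2); line(*COL,200,speed=200)
    s=env.snapshot("wrist"); X=cloud(s).reshape(-1,3); m=np.hypot(*(X[:,:2]-COL).T)<9; m&=X[:,2]<150; print("bore z",np.percentile(X[m,2],[5,50,95]) if m.sum() else None,m.sum()); return s
rel()
print(pick_plug((638.5,-172.5)))
if not drop_plug():
    s=rel()
    if pick_plug((655.5,186)):
        if not drop_plug(): s=rel(); save("w3",s["img"][120:260,150:370])
print(env.get_obs()["t"])
E
python3 -c "
import cv2;cv2.imwrite('pics/w3b.png',cv2.resize(cv2.imread('pics/w3.png'),None,fx=3,fy=3))"
```

```text
bore z [79.61284456 80.59254929 81.65512235] 144
plug [ 522.   639.4 -172.5   20.3  638.8 -172.3  638.8 -172.4   11. ]
grip 19.892029547655795 [ 638.95365965 -172.37897045    8.31654566] 20.4583
True
err [ 0.83869112 -1.31684137]
hit False [526.15815362  17.99409228 125.21558556] [-0.27219769  0.58306295 -0.55389032] 19.896764248026443 23.5583
bore z [ 99.33851491 100.33249229 101.29015162] 339
plug [525.  655.5 187.8  20.3 655.2 187.7 654.9 187.6  11. ]
grip 19.58511693327557 [655.20488698 187.67633614   8.30340518] 27.975
err [0.88550041 1.63016367]
hit False [526.17478251  17.96163462 125.20403035] [ 0.04804419  0.76002224 -0.43131638] 19.58436883841028 31.05
bore z [119.16502792 120.13434166 121.20295241] 496
32.475
```

View pics/w3b.png

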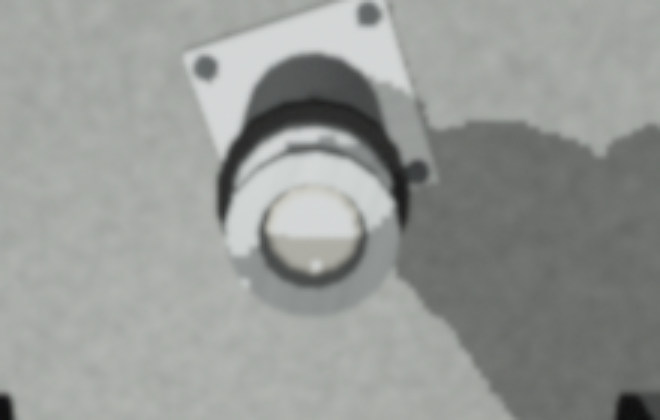

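The top face of plug 4 is visible in the mouth at (313,230), at z about 120, so all four are stacked upright. Now the rod.

```bash
python3 - <<'E'
from h import *
go(505,256,260); s=env.snapshot("wrist"); save("w4",s["img"])
r=top_at(s,(520,256.5),148,22); print("rod",r)
b=top_at(s,(516.5,254),8,60,2); print("stand base",b); print("sock",top_at(s,(516.5,254),50,25,2))
c=(r[4:6]+r[6:8])/2
go(*c,190); line(*c,107,speed=80,force_limit=8); env.close_gripper(80)
o=env.get_obs(); print(o["gripper_width"],o["tool_pos"],o["force"],o["ee_rot"])
line(*c,190,speed=100); env.dwell(.2); print(env.get_obs()["force"])
E
```

```text
rod [496.  519.3 257.7 148.3 519.1 258.1 518.9 257.8   9.9]
stand base [2289.   526.1  257.1    8.4  518.5  257.7  518.8  257.8   48.2]
sock [374.  524.2 257.5  50.4 521.6 257.9 518.7 257.7  17.9]
18.69722466420546 [519.14605381 258.15382064 107.31802513] [-0.7842134  -1.14303985  4.77094572] [-3.14130277e+00 -8.16550544e-05 -7.92258971e-04]
[ 0.43908472 -0.35946866 -0.60122075]
```

```bash
python3 - <<'E'
from h import *
# lift clear and look with fixed cameras
o=env.get_obs(); p=o["tool_pos"]; line(p[0],p[1],245)
s=env.snapshot("scene"); X=cloud(s).reshape(-1,3)
# rod foot expected at z=TCP-99 =~146
for z in(150,160,175,190,200,235,240,280,284):
    m=(np.hypot(X[:,0]-p[0],X[:,1]-p[1])<30)&(abs(X[:,2]-z)<3); print(z,m.sum(),X[m].mean(0).round(1) if m.sum() else "")
f,M,t=cam(s); q=M@np.array([p[0],p[1],200])+t; u,v=(q[:2]/q[2]*f+[s["cx"],s["cy"]]).astype(int)
save("w5",cv2.resize(s["img"][v-75:v+75,u-75:u+75],(600,600),interpolation=cv2.INTER_CUBIC)); print(u,v)
E
```

```text
150 14 [524.7 260.3 150. ]
160 18 [523.3 257.6 159.2]
175 11 [523.1 259.  174.6]
190 12 [523.3 258.4 189.8]
200 10 [523.3 257.6 199.9]
235 11 [523.3 258.1 235.2]
240 7 [525.5 258.9 239.9]
280 48 [527.2 258.  279.9]
284 82 [524.  256.8 284.3]
350 183
```

View pics/w5.png

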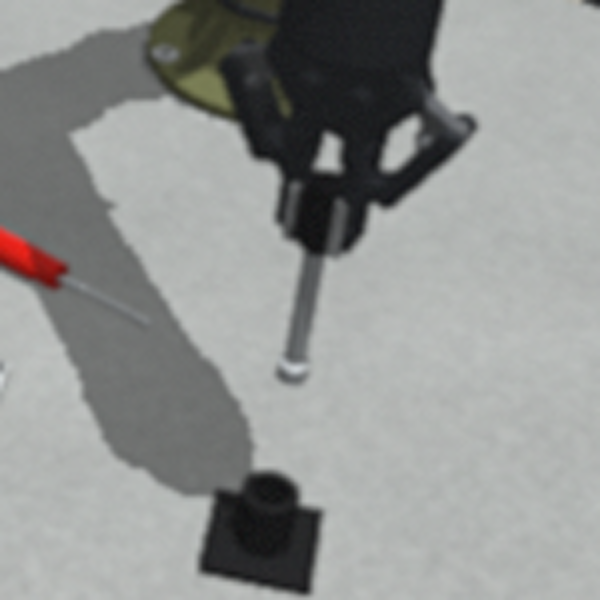

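The rod hangs straight in the gripper with its foot at (292,370), clear of the stand. Next I press the plugs.

```bash
python3 - <<'E'
from h import *
go(*COL,250); env.dwell(.3); print(env.get_obs()["tool_pos"])
for z in (222,215,208,203,199,197,195):
    h=line(*COL,z,speed=15,force_limit=45); env.dwell(.1); o=env.get_obs(); print(z,h,o["tool_pos"].round(2),o["force"].round(1),round(o["gripper_width"],1),round(o["t"],1))
    if h: break
E
```

```text
[526.03584439  19.13625446 250.0152775 ]
222 False [526.05  17.93 222.06] [-0.6 -0.2 -1.9] 18.3 40.8
215 False [526.23  17.97 215.25] [0.5 0.4 4.1] 18.0 41.5
208 False [526.    17.89 207.99] [0.8 0.1 3.4] 18.3 42.3
203 False [525.95  17.89 202.94] [ 0.3 -0.2  3.3] 18.3 42.8
199 False [526.11  17.96 199.16] [0.3 0.5 5.2] 18.1 43.4
197 False [527.29  18.42 198.83] [-1.  -0.6 17.8] 18.2 43.7
195 False [528.36  18.92 198.52] [-1.3 -1.2 29.7] 18.6 44.1
```

```bash
python3 - <<'E'
from h import *
ST=(518.8,257.9)
line(*COL,250,speed=100)
go(*ST,215); env.dwell(.4); print(env.get_obs()["tool_pos"])
h=line(*ST,107.6,speed=60,force_limit=8); o=env.get_obs(); print(h,o["tool_pos"],o["force"],o["t"])
if o["tool_pos"][2]<110:
    env.let_go(); line(*ST,215,speed=150)
    go(505,256,260); s=env.snapshot("wrist"); print("rod",top_at(s,ST,148,22))
    go(*COL,200); s=env.snapshot("wrist"); X=cloud(s).reshape(-1,3); m=(np.hypot(*(X[:,:2]-COL).T)<8)&(X[:,2]<150); print("bore z",np.percentile(X[m,2],[5,25,50,95]),m.sum())
    go(470,-276,200); s=env.snapshot("wrist"); save("w6",s["img"]); import pickle; pickle.dump(s,open("w6.pkl","wb")); print(top_at(s,(517,-275),62.5,30))
    print(top_at(s,(517,-275),40.5,40)); print(env.get_obs()["t"])
E
```

```text
[519.14261455 257.18955159 215.15669303]
False [518.94325298 258.00661873 107.90596118] [ 0.16304527  0.82843769 -1.42546381] 48.125
rod [498.  519.2 257.7 148.2 518.7 257.6 518.6 257.8   9.9]
bore z [ 99.48141536 100.1064202  100.47438415 101.42846252] 290
[1028.   517.  -275.3   63.   516.8 -275.3  516.6 -275.3   17.6]
[1952.   518.4 -275.3   41.   516.5 -275.4  516.5 -275.4   27.1]
52.2333
```

View pics/w6.png

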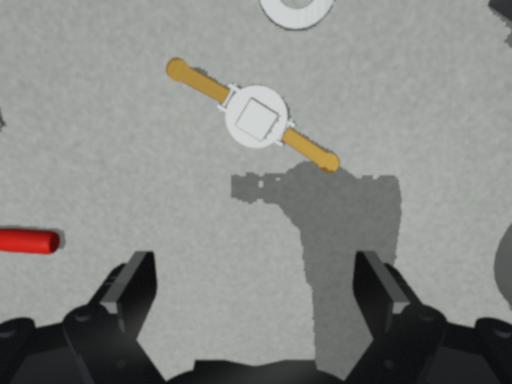

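The rod stands in its stand (top at 148.2), and the plug stack top reads 100.3 mm, so the plate has bottomed. The coupling stands at pixel (257,115), with arm ends at (176,68) and (332,162). I take its yaw from the boss and the arms, grasp it, and carry it over the column.

```bash
python3 - <<'E'
from h import *
import pickle
s=env.snapshot("wrist"); X=cloud(s).reshape(-1,3); 
b=top_at(s,(516.6,-275.3),62.5,30); c=(b[4:6]+b[6:8])/2; print(c)
B=X[(np.hypot(*(X[:,:2]-c).T)<22)&(X[:,2]>58)&(X[:,2]<68)][:,:2].astype(np.float32)
r=cv2.minAreaRect(B); print(r)
d=np.hypot(*(X[:,:2]-c).T); A=X[(d>45)&(d<95)&(X[:,2]>28)&(X[:,2]<75)]; 
v=np.linalg.svd(A[:,:2]-c)[2][0] if len(A)<5000 else None; phi=np.degrees(np.arctan2(v[1],v[0])); print(len(A),phi, A[:,2].min(),A[:,2].max())
for sg in(1,-1):
    q=A[((A[:,:2]-c)@v)*sg>0]; print(sg,q.mean(0).round(1),d.max()if 0 else q[:,2].max().round(1), np.percentile((q[:,:2]-c)@v,[0,100]).round(1))
pa=min([r[2]+k*90 for k in range(-4,5)],key=lambda a:abs((a-phi)))
print("rect yaw",pa)
for yd in(pa,pa-180,pa+180): 
    yr=np.radians(yd); print(yd,env.inverse_kinematics([*c,43],rv(yr)),env.inverse_kinematics([*COL,133],rv(yr)))
E
```

```text
[ 516.9  -275.45]
((516.5090942382812, -275.3105163574219), (25.998380661010742, 26.089757919311523), 58.84612274169922)
1725 -121.27162213606297 29.719440020484814 56.2568515950691
1 [ 483.2 -331.    43.2] 53.2 [44.7 86.5]
-1 [ 550.7 -219.8   46. ] 56.3 [-84.9 -44.6]
rect yaw -121.15387725830078
-121.15387725830078 [ 0.11219541  0.72280327  0.55447172  1.83254484 -0.54161423  0.74173939
 -2.72084928] [ 0.64283527  0.72944173 -1.22561633  1.88922292  0.7772335   1.10673997
  1.70449712]
-301.1538772583008 [ 1.02411299  0.85298454 -1.01148153  1.82046894  0.87004896  0.98866841
 -0.90735572] [ 0.58949275  0.66121407 -1.08895309  1.88975104  0.6893383   1.02662926
 -1.34317318]
58.84612274169922 [ 1.02411299  0.85298454 -1.01148153  1.82046894  0.87004896  0.98866841
 -0.90735572] [ 0.58949275  0.66121407 -1.08895309  1.88975104  0.6893383   1.02662926
 -1.34317318]
```

Yaw 58.8° works at both places.

```bash
python3 - <<'E'
from h import *
Y=np.radians(58.85); c=(516.5,-275.35)
go(*c,120,Y); h=line(*c,43,speed=50,force_limit=6); print(h,env.get_obs()["tool_pos"]); env.close_gripper(60)
o=env.get_obs(); print(o["gripper_width"],o["tool_pos"],o["force"])
line(*c,220,speed=120); go(*COL,200,Y); env.dwell(.5); o=env.get_obs(); print(o["tool_pos"],o["gripper_width"],o["t"])
s=env.snapshot("scene"); f,M,t=cam(s); q=M@np.array([*COL,160])+t; u,v=(q[:2]/q[2]*f+[s["cx"],s["cy"]]).astype(int)
save("w7",cv2.resize(s["img"][v-70:v+70,u-70:u+70],(600,600),interpolation=cv2.INTER_CUBIC))
E
```

```text
False [ 516.6695807  -275.38630291   43.2948885 ]
24.65822765766613 [ 516.50972758 -275.35015982   43.25148178] [-1.43700929  0.04676017  2.8242281 ]
[526.0267831   17.70019318 199.99963872] 24.79917169972775 58.55
```

View pics/w7.png

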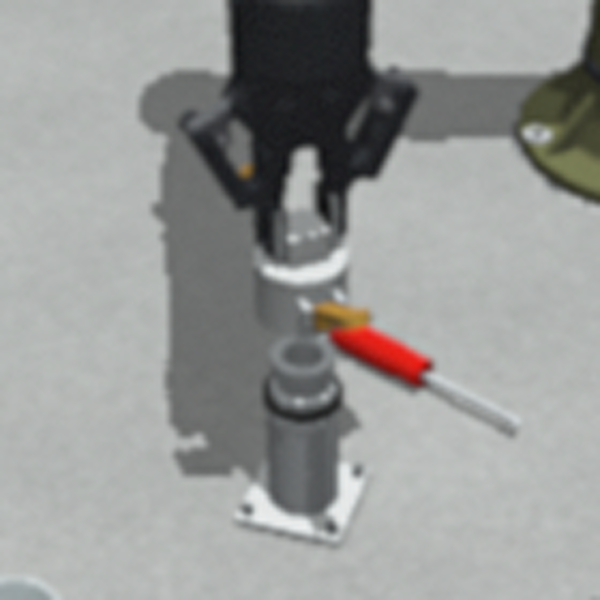

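The coupling hangs upright at (302,280), directly above the column mouth at (302,350). Next I lower it and press it home.

```bash
python3 - <<'E'
from h import *
h=line(*COL,142,speed=30,force_limit=5); o=env.get_obs(); print(h,o["tool_pos"],o["force"])
if not h:
  for z in (137,134,132.5,131.5,130.5,129.5):
    h=line(*COL,z,speed=12,force_limit=35); env.dwell(.1); o=env.get_obs(); print(z,h,o["tool_pos"].round(2),o["force"].round(1),round(o["gripper_width"],1),o["t"])
    if h or o["force"][2]>22: break
E
```

```text
False [526.08840221  17.90252865 142.12862569] [-0.40652319  1.02788459 -4.36163731]
137 False [526.1   17.92 137.1 ] [-0.5 -0.  -0.9] 24.5 61.35
134 False [526.08  17.9  133.92] [ 0.6  0.7 -1.5] 24.7 61.85
132.5 False [526.1   17.98 133.02] [-2.6 -1.   5.8] 24.9 62.225
131.5 False [526.2   18.1  132.96] [-4.  -3.  15.9] 24.7 62.575
130.5 False [526.29  18.19 132.82] [-8.3 -3.5 26.4] 24.8 62.925
```

```bash
python3 - <<'E'
from h import *
Y=np.radians(58.85)
line(*COL,133.3,speed=20); env.let_go(); env.dwell(.3); line(*COL,260,speed=150)
go(486,18,280); s=env.snapshot("wrist"); save("w8",s["img"]); 
print("boss",top_at(s,COL,152.5,22,4)); print("skirt",top_at(s,COL,130.5,30))
X=cloud(s).reshape(-1,3); c=COL; d=X[:,:2]-c; v=np.array([np.cos(Y),np.sin(Y)]); a=d@v; b=d@np.array([-v[1],v[0]])
for sg in(1,-1):
    m=(abs(b)<5)&(a*sg>38)&(a*sg<95)&(X[:,2]>100)&(X[:,2]<170); q=np.c_[a[m]*sg,X[m,2]]
    p=np.polyfit(q[:,0],q[:,1],1); print(sg,m.sum(),q[:,0].min(),q[:,0].max(),"slope deg",np.degrees(np.arctan(p[0])),"z at 60",np.polyval(p,60), "b",b[m].mean())
print(env.get_obs()["t"])
env.close_gripper(20); print(env.get_obs()["gripper_width"])
E
```

```text
boss [1096.   526.7   17.8  152.8  526.    17.6  526.2   17.6   17.5]
skirt [2036.   528.3   18.   131.   526.    17.6  526.2   17.8   27. ]
1 761 38.02098590072688 84.34299487986024 slope deg 28.507834254595355 z at 60 133.2658362482781 b -0.04152416221751078
-1 649 38.00408762870525 85.89136186906896 slope deg 25.76458908819533 z at 60 130.95961453803667 b -0.03157758534803194
65.9833
0.1906947616401864
```

View pics/w8.png

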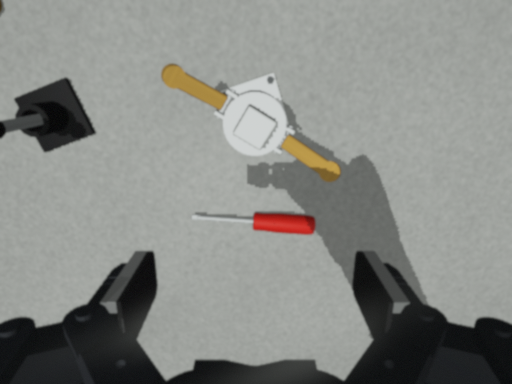

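The coupling is home: boss top 152.8, on axis, both arms still up at (172,76) and (332,170). Fingers are shut. Now I press down the first arm (the +58.85° side), then push it inward below the hinge.

```bash
cat >> h.py <<'E'
PHI=np.radians(58.85); V=np.array([np.cos(PHI),np.sin(PHI)])
def cam_down(sg):
    P=lambda r,z:[*(COL+sg*r*V),z]
    env.move_pose(P(68,200),rv(PHI)); env.dwell(.3)
    h=line(*P(68,87),speed=50,force_limit=15); o=env.get_obs(); print("down",h,o["tool_pos"].round(1),o["force"].round(1))
    if h: return False
    for r in(60,52,47,44.5,42.5,41):
        h=line(*P(r,87),speed=30,force_limit=12); o=env.get_obs(); print(r,h,round((o["tool_pos"][:2]-COL)@V*sg,2),o["force"].round(1),round(o["t"],1))
        if h or abs(o["force"][:2]@V)>9: break
    line(*P(70,87),speed=80); line(*P(70,220),speed=150); return True
def look(sg_list=(1,-1),n=None):
    go(486,18,300); s=env.snapshot("wrist"); n and save(n,s["img"]); X=cloud(s).reshape(-1,3); d=X[:,:2]-COL; a=d@V; b=d@np.array([-V[1],V[0]])
    print("boss",top_at(s,COL,152.5,22,4))
    for sg in sg_list:
        m=(abs(b)<5)&(a*sg>29)&(a*sg<95)&(X[:,2]>40)&(X[:,2]<170); q=np.c_[a[m]*sg,X[m,2]]; print(sg,m.sum(),q.min(0).round(1) if m.sum() else "",q.max(0).round(1) if m.sum() else "")
E
python3 - <<'E'
from h import *
print(cam_down(1)); look(n="w9"); print(env.get_obs()["t"])
E
```

```text
down False [561.2  76.1  87.1] [-0.5  0.6  1.1]
60 False 59.36 [0.6 0.6 0.1] 70.6
52 False 51.45 [ 1.2  1.2 -0.2] 71.0
47 False 46.75 [ 1.3  1.5 -1.1] 71.3
44.5 False 44.34 [ 1.6  2.7 -1.5] 71.5
42.5 False 43.31 [ 2.4  4.2 -2.2] 71.8
41 False 43.25 [ 5.5  7.4 -5. ] 72.0
True
boss [954.  526.   16.8 152.9 525.6  17.  525.8  17.   17.6]
1 36 [ 29.1 108.1] [ 32.3 116.3]
-1 680 [ 30.2 113.6] [ 87.1 143.3]
74.3333
```

View pics/w9.png

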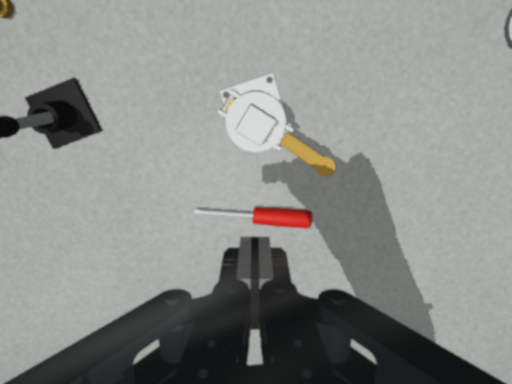

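The first arm hangs out of sight below the skirt at (228,103), and the push met its hard stop. The other arm is still up at (330,168). Now the second arm.

```bash
python3 - <<'E'
from h import *
print(cam_down(-1)); look(); 
env.move_pose([430,-200,350],rv(0)); env.dwell(.3)
s=env.snapshot("scene"); f,M,t=cam(s); q=M@np.array([*COL,80])+t; u,v=(q[:2]/q[2]*f+[s["cx"],s["cy"]]).astype(int)
a=cv2.resize(s["img"][v-50:v+50,u-35:u+100],None,fx=5,fy=5,interpolation=cv2.INTER_CUBIC); save("w10",a)
X=cloud(s).reshape(-1,3); d=X[:,:2]-COL; w=d@V; b=d@np.array([-V[1],V[0]])
for sg in(1,-1):
    m=(abs(b)<9)&(w*sg>24)&(w*sg<60)&(X[:,2]>45)&(X[:,2]<110); print(sg,m.sum()); 
    if m.sum()>5: print(np.polyfit(X[m,2],w[m]*sg,1),X[m,2].min(),X[m,2].max(),(w[m]*sg).max())
print("rod",top_at(s,(518.8,257.8),148,22),env.get_obs()["t"])
E
```

```text
down False [490.8 -40.3  87.1] [ 0.4 -0.2  1.1]
60 False 59.54 [-0.5 -0.6 -0.3] 78.3
52 False 51.54 [-1.6 -1.2 -0.4] 78.7
47 False 47.02 [-1.4 -2.2 -1.9] 79.0
44.5 False 44.55 [-2.4 -3.  -2.7] 79.3
42.5 False 43.52 [-2.8 -5.  -3. ] 79.5
41 False 43.42 [-5.8 -8.3  1.1] 79.8
True
boss [965.  526.9  18.4 152.9 526.7  18.5 526.6  18.5  17.5]
1 59 [ 29. 108.] [ 34.2 117.5]
-1 27 [ 29.3 108.5] [ 32.7 115.8]
1 104
[1.22590628e-02 3.24814478e+01] 51.00054165730318 109.86369199528151 37.11234278790491
-1 0
rod [ 43.  520.7 258.2 147.3 520.2 257.7 520.  258.3  10. ] 83.4833
```

View pics/w10.png

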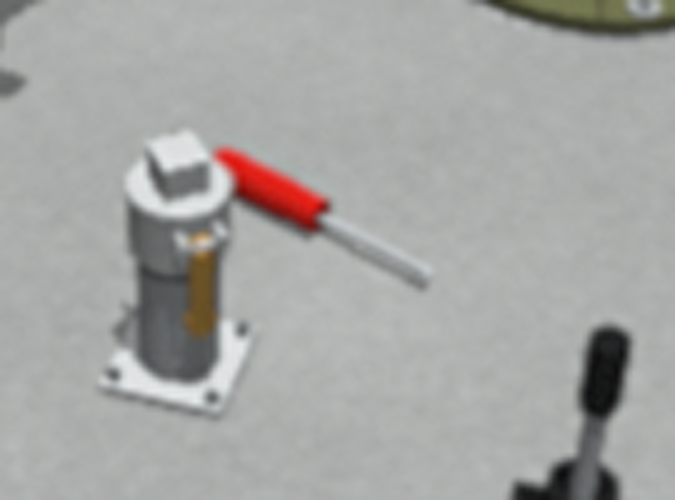

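The visible arm hangs vertical at (202,285), the rod stands in its stand at (600,370), and the coupling sits square. The second arm is on the hidden side, but it met the same stop (43.4 mm against 43.3) and vanished from above in the same way.

```bash
python3 - <<'E'
from h import *
env.hand_in(); print(env.get_obs()["t"])
E
```

```text
the job is handed in; nothing more can be done
the job is handed in; nothing more can be done
```

I loaded all four plugs, pressed them until the support plate bottomed out, and put the rod back in its stand. Then I pressed the coupling home and swung both cam arms fully down, one after the other. I handed the job in at about 83 s; no verdict is reported.

**Last checks:**
- **Plugs:** the stack top read about 100.3 mm above the bench, against 100 mm expected with the plate bottomed out. This was measured before the coupling went on.
- **Coupling:** the boss top read 152.9 mm against 152.5 mm expected, and it was within about 1 mm of the column axis.
- **Rod:** it stands upright in its stand, with its top at about 148 mm.
- **Cam arms:** the first arm was seen hanging vertical. The second was on the far side of the column from the camera, so I judged it only by its push stopping at the same point (43.4 mm against 43.3 mm) and by it disappearing from the top view.

No check failed. I saw nothing else on the bench being touched, but did not measure those things again at the end.

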